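# Clear the swing, release both catches and hold the cage gate wide

### The job

Open the filter cage and keep it open so that someone can reach in: first slide the flat tin along the mat, without lifting it, from the outline in front of the gate into the other, empty outline. Then squeeze the catch next to the hinge, after it the catch towards the gate's free end, and swing the gate by its upright peg past its half-way detent until it stands wide open, about square to the cage front. Finish while still holding the gate there, for it swings back if let go, and leave the pliers and the spanner beside the cage where they are.

Things in the scene. Friction and masses are not known exactly. Their poses are not given: they have to be found in the camera images.
- cage: Fixed steel parts cage, 150 deep (x) x 260 wide (y) x 130 mm high, with oil filters and a bearing inside that stay there. Origin on the bench at the middle of its front; local +x runs from the front to the back, +y to the hinge side (left), z up. The gate closes the front. Two catches stand on the front top rail (rail top z 130 mm).
- gate (a joint): Gate angle in rad: 0 shut, grows as the free end swings out of the front (towards -x) about an upright hinge, clockwise seen from above; end stop 1.8, square to the front at 1.57. The gate is 222 mm long, of 8 mm bar, 8 to 112 mm above the bench. A spring always pulls it shut (about 0.05 N m shut, 0.2 N m wide open). A sprung detent near 0.75 rad (felt from about 0.45 to 1.05) adds up to about 0.4 N m, some 3 N at the peg; let go beyond it, the gate swings back to the detent.
- gate_hinge (a point): Point on the gate's upright hinge axis, 124 mm above the bench. Its axes are the cage's.
- pull (a point): Grip point on the gate's upright round black peg: diameter 16 mm, free from z 70 to 144 mm above the bench, top end free; this point is on its axis 20 mm below the top. It stands 45 mm out from the plane of the gate and 145 mm along the gate from the hinge. Only a bracket at its foot (62 to 70 mm above the bench) joins it to the gate. Can be taken from above with any yaw; it turns with the gate. Its axes are the gate's.
- catch_hinge (a joint): Travel in m of the thumb piece of the catch next to the hinge (the first one): 0 latched, 0.016 fully squeezed, lets go of the gate from about 0.010 on. Resists with about 3 N and stays where it is left.
- catch_hinge_mid (a point): Squeeze point of the catch next to the hinge, 20 mm above the rail top. The catch has two upright tabs 24 mm (cage x) x 10 mm (cage y), tops 32 mm above the rail: a fixed lug whose outer face is 15 mm from this point on the +y side, and a moving thumb piece whose outer face is 31 mm away on the -y side when latched and 15 mm when squeezed. Squeeze along the cage's y, from above, centred here. Keep fingertips at least 6 mm above the rail, for the bolt lies there.
- catch_free (a joint): As joint catch_hinge, for the catch towards the gate's free end (the second one).
- catch_free_mid (a point): Squeeze point of the catch towards the free end; built exactly like the other, 118 mm to its -y side.
- tin_mid (a point): Centre of the loose flat green tin, 46 (x) x 71 (y) x 23 mm high, about 0.11 kg, 11.5 mm above its underside. Its long side is y.
- outline_near (a point): Middle of the light outline (64 x 90 mm, long side along its y) on the 2 mm thick mat in front of the gate, where the tin lies at the start.
- outline_far (a point): Middle of the other, empty outline of the same size, 220 mm along the mat to its -y side, out of the gate's swing. Its point lies on the mat's top, z 2 mm. The tin's long side belongs along its y.
- cutters: Loose pliers (72 x 160 x 12 mm) lying left of the cage, to be left alone; origin at the centre of the underside.
- spanner: Loose spanner (24 x 164 x 6 mm) lying right of the cage, to be left alone; origin at the centre of the underside.

How it is judged:
By the outcome, as a careful person would: the job done as asked, in the order asked, and still so for the second after the job is handed in, while the arm keeps its last pose, push and grip.
It also fails if it takes over 64 s, if anything falls off the work surface, if the arm or the gripper's body presses on something with over 40 N, if the wrist force passes 120 N, or if a joint passes its speed limit or range.

### The arm

A 6-joint arm with a two-finger parallel gripper is mounted at the origin on a cart in front of the work surface, level with it; the furniture and walls round the work are solid. World frame = base frame: x ahead of the robot, y to its left, z up, the work surface at z = 0. Lengths are in m, angles in rad, forces in N, time in s.
With the tool pointing down it reaches from about 0.325 to 1 m from the base axis. Payload 5.1 kg.
Tool frame: the origin (TCP) lies midway between the tips of the shut fingers; the grasp point (between the pads) lies 19 mm behind it; z points along the fingers, x is the direction in which the jaws open and shut, and the axes are right-handed (so a half turn about z gives the same grasp; the last joint's range is limited). The gripper opens to 85 mm and grips with 20 to 120 N. Pads are 22 mm wide; open, the fingers measure 114 mm over their backs; the gripper's body (76 mm by 85 mm) begins 54 mm behind the grasp point. The pads swing forward as they close: fully open they stand 13 mm farther back than shut.
Start: joints at [-1.331, 0.124, 1.65, -0, 1.367, -0.083], TCP at [0.206, -0.616, 0.231] pointing down, gripper open.
Joint ranges: [-2.61, 2.61], [-1.02, 2.33], [0.03, 2.71], [-1.35, 4.49], [0.32, 2.68], [-2.91, 2.91]. Speed limits (rad/s): [2.57, 2.57, 3.14, 3.14, 3.14, 3.14].

### API

Orientations are given as [roll, pitch, yaw] about the fixed x, y, z axes, in that order (R = Rz(yaw) Ry(pitch) Rx(roll)).
In Python, from station import read_state, grab_frame, get_calibration, hand_in gives the robot as it stands.
- The arm moves only by the shell command python3 -m crank 'ROWS' [OPENING]. ROWS is JSON, one flat list of numbers, 4 for each row, row after row: the shift along the world's x, y, z in cm, then the turn about the world's z in degrees. A call has 1 to 10 rows; each row shifts and turns the pose as measured when the row begins; what a row does not reach is not made up. A row lasts 1/8 s, in which the tool goes at most 62.5 mm and 10.7 degrees, less where a joint would pass 70% of its speed; a pose out of reach is approached as far as the arm can. A call with a gripper value outside its range is refused whole. OPENING is the finger opening in cm, from 0 to 8.54, set as the call begins (- or left out, the last holds). The fingers move at their own pace and stop on an object; the grip force is fixed at half the most. Time passes only in rows, so rows that do not move let the fingers close. It gives the time, the measured TCP pose, the force and the opening at its end, in the units of the state.
- read_state(): the state, without advancing time (a new reading comes with each control period).
- grab_frame(name): name is "scene" or "side" or "wrist"; returns the picture (480x640x3 uint8, red, green, blue); there is no depth.
- get_calibration(name): a dict with "camera_matrix" (3x3 intrinsics, pixels), "T" (4x4, takes a point from camera to world coordinates); the wrist camera has in their place "mount" (4x4, takes a point from camera to tool coordinates, whose origin is the TCP and whose axes are the tool frame's). Camera axes: x right, y down, z forward; pixel columns grow to the right and rows downward; lengths in m; the calibration is good to about 2 mm. A picture is of the moment at which its call begins: read the wrist's pose just before it. get_calibration takes no time and is no camera call.
- hand_in(): hands the job in, once; it reports no verdict.
The state is a dict: "t": time; "joints": joint angles; "dq": joint speeds; "effort": joint torques, N m; "eef_pos": TCP position; "ee_rot": TCP orientation; "ft_force": force on the tool from outside, world axes, zero at the start; "wrist_torque": the same for the moment, N m; "opening": finger opening in m.
Only numpy, scipy, OpenCV 4.12 (cv2) and the standard library are available. Lean on these libraries where they do the work, as an engineer would, in place of code of your own. Each camera call takes 0.05 s, during which the arm holds its last target. There are 200 camera calls.

## Working session

There is one attempt and no reset: what is moved stays moved. The work goes in short steps, Python scripts to look and compute and a shell command to move; the robot and the scene stay as the last step left them, time stands still between calls to the robot, and variables do not carry over. Pictures are saved under pics/ and viewed, about 8 in all and at most 12, crops included, and the job is handed in when it is done.

```bash
mkdir -p pics; ls; python3 - <<'E'
from station import *
import cv2,numpy as np
s=read_state();print(s)
for n in("scene","side"):
    f=grab_frame(n);cv2.imwrite(f"pics/{n}0.png",f[:,:,::-1])
    c=get_calibration(n);print(n,np.array(c["camera_matrix"]).round(1).tolist(),np.array(c["T"]).round(4).tolist())
print(get_calibration("wrist"))
E
```

```text
pics
{'t': 0.0, 'joints': array([-1.33060733e+00,  1.24503712e-01,  1.65170872e+00, -2.31355363e-05,
        1.36748624e+00, -8.25894717e-02]), 'dq': array([ 1.51296327e-04,  9.97094865e-04, -9.46225463e-05, -1.22431473e-03,
        5.57340222e-04,  3.17759837e-04]), 'effort': array([ 1.29922195e-03, -4.23609459e+01, -3.65450907e+01,  1.15997392e-05,
        6.93656577e-03,  6.14925199e-06]), 'eef_pos': array([ 0.20600607, -0.61583439,  0.2300334 ]), 'ee_rot': array([-3.14144149e+00,  2.10070195e-03, -1.24801300e+00]), 'ft_force': array([-0.2220077 ,  0.25433303,  0.24986315]), 'wrist_torque': array([0.00417188, 0.02279867, 0.00666419]), 'opening': 0.08518192051997596}
scene [[584.4, 0.0, 319.1], [0.0, 584.4, 248.2], [0.0, 0.0, 1.0]] [[-0.887, -0.3284, 0.3247, 0.2172], [-0.4617, 0.6421, -0.612, 0.7477], [-0.0075, -0.6927, -0.7211, 0.9579], [0.0, 0.0, 0.0, 1.0]]
side [[474.1, 0.0, 320.1], [0.0, 474.1, 231.3], [0.0, 0.0, 1.0]] [[0.9984, 0.0374, -0.0412, 0.6254], [0.0523, -0.3742, 0.9259, -0.9288], [0.0192, -0.9266, -0.3756, 0.5087], [0.0, 0.0, 0.0, 1.0]]
{'camera_matrix': array([[358.73310524,   0.        , 318.02729235],
       [  0.        , 358.73310524, 244.50840185],
       [  0.        ,   0.        ,   1.        ]]), 'mount': array([[ 9.99999550e-01,  6.38296353e-04,  7.01600206e-04,
         5.06490771e-04],
       [-8.07020123e-04,  9.61226556e-01,  2.75758692e-01,
        -7.07389579e-02],
       [-4.98380982e-04, -2.75759134e-01,  9.61226639e-01,
        -1.41856041e-01],
       [ 0.00000000e+00,  0.00000000e+00,  0.00000000e+00,
         1.00000000e+00]])}
```

View pics/scene0.png

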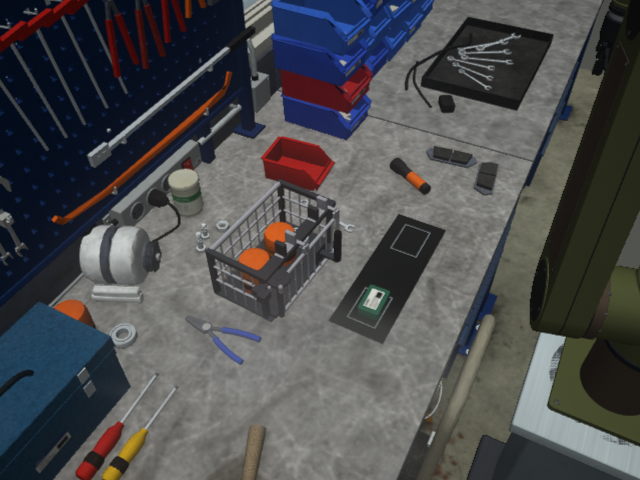

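View pics/side0.png

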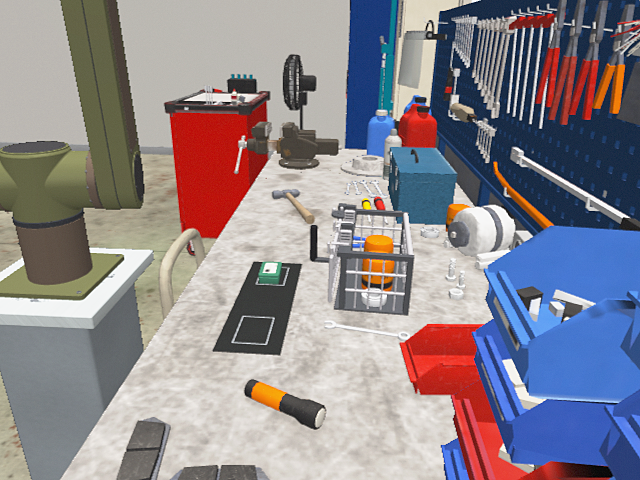

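The scene image shows the cage around (275,250), the tin at (374,300) on its outline and the empty outline at (410,240). In the side image, the cage is around (370,260), the tin at (270,272) and the peg at (315,243). I'll crop in for exact pixels.

```bash
python3 - <<'E'
import cv2
for n,(x,y,w,h) in dict(scene=(200,175,250,175),side=(205,195,220,165)).items():
    im=cv2.imread(f"pics/{n}0.png")[y:y+h,x:x+w]
    im=cv2.resize(im,None,fx=3.2,fy=3.2,interpolation=cv2.INTER_CUBIC)
    for k in range(0,w,50): cv2.putText(im,str(x+k),(int(k*3.2),10),0,.4,(0,0,255),1);cv2.line(im,(int(k*3.2),12),(int(k*3.2),20),(0,0,255),1)
    for k in range(0,h,50): cv2.putText(im,str(y+k),(0,int(k*3.2)+4),0,.4,(0,0,255),1)
    cv2.imwrite(f"pics/{n}0c.png",im)
E
```

```text
(no output)
```

View pics/scene0c.png

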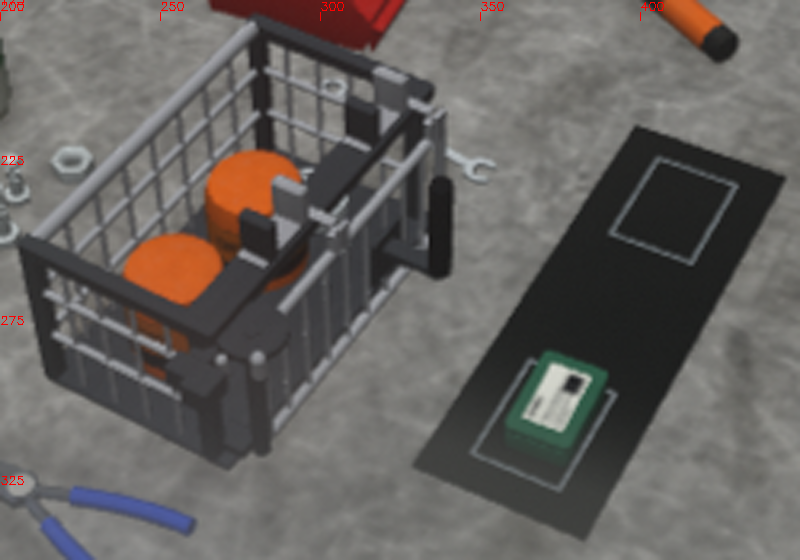

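View pics/side0c.png

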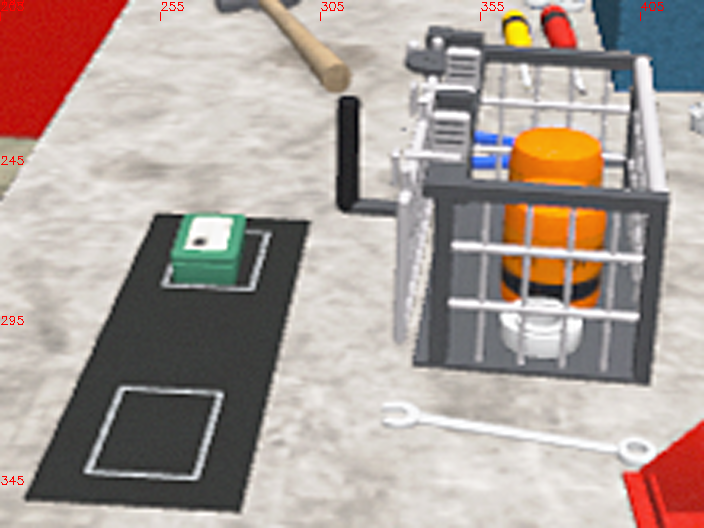

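The scene crop shows the hinge-side catch lug at about (262,217) and its thumb at (288,185), and the free catch lug at (362,103) and its thumb at (390,75). The peg top is at (441,182). In the side crop the peg top is at (348,98), and the cage, tin and outlines are clear. Next I back-project these onto their known heights.

```bash
cat > h.py <<'E'
import numpy as np, cv2
from station import *
OFF=dict(scene=(200,175),side=(205,195))
def bp(name,uv,z,crop=True):
    c=get_calibration(name);K=np.array(c["camera_matrix"]);T=np.array(c["T"])
    uv=np.array(uv,float)
    if crop: uv=(uv+.5)/3.2-.5+OFF[name]
    d=T[:3,:3]@np.linalg.solve(K,[*uv,1]);o=T[:3,3]
    return o+d*(z-o[2])/d[2]
E
python3 - <<'E'
from h import *
P=[("scene","far quad",[(660,158),(738,186),(691,264),(610,233)],.002),
("side","far quad",[(122,388),(222,394),(198,479),(87,473)],.002),
("scene","near 3",[(530,360),(616,394),(562,490),(472,453)],.002),
("side","near",[(270,234),(255,290),(163,285)],.002),
("scene","mat",[(637,125),(785,178),(585,540),(414,466)],.002),
("side","mat",[(154,214),(310,221),(241,511),(26,497)],.002),
("scene","tin top",[(547,350),(608,372),(567,452),(506,427)],.025),
("side","tin top",[(183,214),(245,214),(238,265),(172,261)],.025),
("scene","hlug,hthumb,flug,fthumb",[(262,217),(288,185),(363,103),(390,75)],.162),
("scene","peg top",[(441,182)],.144),("side","peg top",[(348,98)],.144),
("scene","cage top bl br",[(22,240),(258,18)],.130),
("side","cage top fr,br",[(427,187),(667,197)],.130),
("side","cage bot fr,br",[(415,365),(650,383)],0),
("scene","cage bot fl,bl",[(230,468),(50,377)],0),
("scene","hinge top",[(258,357)],.124),
]
for n,l,pts,z in P:
    print(n,l,[[round(float(v)*1000) for v in bp(n,p,z)[:2]] for p in pts])
E
```

```text
scene far quad [[502, -227], [441, -225], [443, -137], [505, -139]]
side far quad [[441, -137], [503, -138], [502, -226], [440, -225]]
scene near 3 [[507, -6], [445, -6], [445, 81], [508, 81]]
side near [[508, 82], [507, -5], [443, -4]]
scene mat [[531, -252], [413, -249], [418, 109], [536, 107]]
side mat [[416, 108], [536, 106], [530, -253], [412, -249]]
scene tin top [[494, -1], [451, -2], [449, 69], [491, 69]]
side tin top [[447, 63], [491, 67], [497, -13], [451, -11]]
scene hlug,hthumb,flug,fthumb [[646, 91], [646, 61], [640, -25], [637, -57]]
scene peg top [[572, 0]]
side peg top [[569, 3]]
scene cage top bl br [[785, 149], [763, -101]]
side cage top fr,br [[624, -103], [766, -103]]
side cage bot fr,br [[620, -91], [768, -100]]
scene cage bot fl,bl [[640, 160], [785, 151]]
scene hinge top [[612, 160]]
```

```bash
python3 -m crank '[2,5,0,7, 2,5,0,7, 2,5,0,7, 2,5,0,7, 2,5,0,7, 2,5,0,7, 2,5,0,7, 2,5,0,7, 2,5,0,7, 2,5,0,7]' 1.8
```

```text
t: 1.35
eef_pos: [0.4064, -0.1009, 0.2242]
ee_rot: [-3.139, 0.007, 0.006]
ft_force: [0.9, 0.5, 0.2]
opening: 0.0181
```

```bash
python3 -m crank '[1.6,5,0,0, 1.6,5,0,0, 1.6,5,0,0, 1.6,4.9,0,-1, 0,0,0,0]' 
python3 - <<'E'
from h import *
s=read_state();print(s["eef_pos"],s["ee_rot"])
f=grab_frame("wrist");cv2.imwrite("pics/w1.png",f[:,:,::-1])
E
```

```text
t: 1.98
eef_pos: [0.4704, 0.1083, 0.2225]
ee_rot: [-3.139, 0.008, -0.005]
ft_force: [-0.3, -1.4, 0.2]
opening: 0.018
[0.47036248 0.10829007 0.22253496] [-3.13895801  0.00792409 -0.00533123]
```

View pics/w1.png

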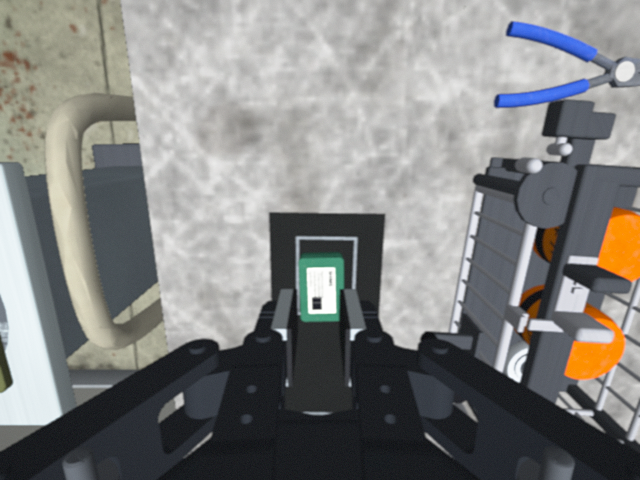

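The wrist picture shows the tin at (322,288) in the near outline, the hinge hardware at (532,165) to (545,195), the hinge-side catch at (590,295) and the gate's top bar. Before pushing I'll localise those.

```bash
cat >> h.py <<'E'
from scipy.spatial.transform import Rotation as Ro
def wbp(uv,z,pos,rot):
    c=get_calibration("wrist");K=np.array(c["camera_matrix"]);M=np.array(c["mount"])
    T=np.eye(4);T[:3,:3]=Ro.from_euler("xyz",rot).as_matrix();T[:3,3]=pos;T=T@M
    d=T[:3,:3]@np.linalg.solve(K,[*uv,1]);o=T[:3,3]
    return o+d*(z-o[2])/d[2]
E
python3 - <<'E'
from h import *
p=[0.47036248,0.10829007,0.22253496];r=[-3.13895801,0.00792409,-0.00533123]
for l,uv,z in [("ball1",(532,165),.124),("ball2",(565,148),.124),("disc",(546,192),.124),("disc z.135",(546,192),.132),("lug c",(600,277),.162),("thumb",(588,327),.162),("gate top near",(530,235),.112),("gate top far",(508,360),.112),("outl",(327,237),.002),("tin tl",(302,256),.025),("tr",(342,256),.025),("bl",(304,321),.025),("br",(344,320),.025)]:
    print(l,(wbp(uv,z,p,r)[:2]*1000).round())
E
```

```text
ball1 [611. 163.]
ball2 [630. 173.]
disc [623. 145.]
disc z.135 [618. 146.]
lug c [640.  99.]
thumb [639.  66.]
gate top near [624. 113.]
gate top far [622.   9.]
outl [479.  83.]
tin tl [454.  69.]
tr [493.  69.]
bl [455.  -2.]
br [496.  -1.]
```

```bash
python3 -m crank '[0,0,-5,0, 0,0,-5,0, 0,0,-5,0, 0,0,-3,0, 0,0,-2,-0.5, 0.1,0,0,0]'
```

```text
t: 2.78
eef_pos: [0.4685, 0.0999, 0.0173]
ee_rot: [3.141, 0.007, -0.024]
ft_force: [-0.8, -0.9, -0.3]
opening: 0.018
```

```bash
python3 -m crank '[0.5,0,-0.6,0.5, 0,-0.5,0,0, 0,-1,0,0, 0,-1,0,0, 0,-1,0,0, 0,-1,0,0]'; python3 -m crank '[0,-1.5,0,0, 0,-1.5,0,0,0,-1.5,0,0,0,-1.5,0,0,0,-1.5,0,0,0,-1.5,0,0]'
```

```text
t: 3.52
eef_pos: [0.477, 0.0511, 0.0152]
ee_rot: [-3.141, -0.0, -0.015]
ft_force: [0.3, 0.9, -1.2]
opening: 0.0185
t: 4.28
eef_pos: [0.4767, -0.0454, 0.0152]
ee_rot: [-3.141, -0.0, -0.016]
ft_force: [0.6, 0.9, -0.1]
opening: 0.0181
```

```bash
python3 -m crank '[-0.05,-1.5,0,0, -0.05,-1.5,0,0,-0.05,-1.5,0,0,-0.05,-1.2,0,0,-0.05,-0.8,0,0,0,-0.4,0,0,0,0,0,0]'
python3 - <<'E'
from h import *
s=read_state();print(s["eef_pos"])
f=grab_frame("scene")[:,:,::-1].copy()
x,y,w,h=370,200,110,110
cv2.imwrite("pics/s2.png",cv2.resize(f[y:y+h,x:x+w],None,fx=5,fy=5,interpolation=cv2.INTER_CUBIC))
m=cv2.inRange(cv2.cvtColor(f,cv2.COLOR_BGR2HSV),(65,90,40),(90,255,255)); ys,xs=np.nonzero(m[200:330,340:470]);print(len(xs),xs.min()+340,xs.max()+340,ys.min()+200,ys.max()+200)
E
```

```text
t: 5.15
eef_pos: [0.474, -0.1203, 0.0152]
ee_rot: [-3.141, -0.0, -0.017]
ft_force: [0.6, 0.5, -0.5]
opening: 0.0181
[ 0.47397527 -0.12025001  0.0151839 ]
123 398 421 230 256
```

View pics/s2.png

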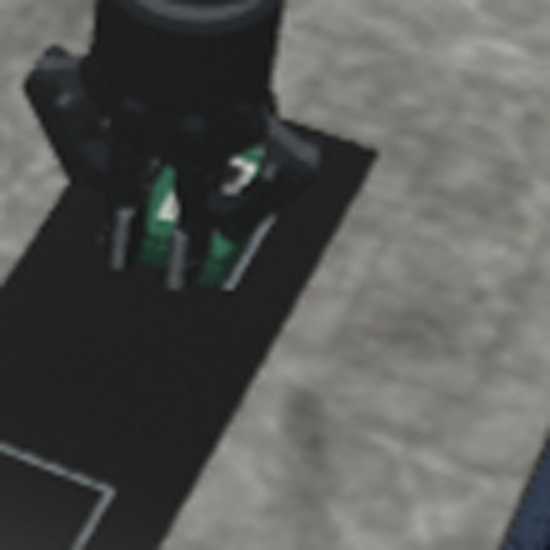

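The tin sits ahead of the fingers, with its near bottom edge around crop (150-205, 262-284), beside the outline's corner at (230,288).

```bash
python3 - <<'E'
from h import *
for l,uv,z in [("tin bot right",(203,284),.002),("tin bot left",(140,262),.002),("outl corner",(230,288),.002),("finger R tip",(178,288),.015),("finger L tip",(120,267),.015)]:
    print(l,(bp("scene",(np.array(uv)+.5)/5-.5+[370,200],z,False)[:2]*1000).round())
E
```

```text
tin bot right [ 455. -134.]
tin bot left [ 485. -134.]
outl corner [ 443. -137.]
finger R tip [ 460. -115.]
finger L tip [ 488. -115.]
```

```bash
python3 -m crank '[0,-0.5,0,0, 0,-0.5,0,0, 0,-0.2,0,0, 0,0,0,0]'; python3 -m crank '[0,1,0,0, 0,1.5,0,0, 0,1,5,0, 0,1,5,0, 0,4,6,10, 1,5,4,10, 2,5,0,10, 2,5,0,10, 2,4,0,10, 0,0,0,0]' 8.5
python3 - <<'E'
from h import *
s=read_state();print(s["eef_pos"],s["ee_rot"])
f=grab_frame("scene")[:,:,::-1].copy()
x,y,w,h=360,190,110,110
a=cv2.resize(f[y:y+h,x:x+w],(400,400),interpolation=cv2.INTER_CUBIC)
g=grab_frame("side")[:,:,::-1]
x,y,w,h=205,270,110,110
b=cv2.resize(g[y:y+h,x:x+w],(400,400),interpolation=cv2.INTER_CUBIC)
cv2.imwrite("pics/s3.png",np.hstack([a,b]))
E
```

```text
t: 5.7
eef_pos: [0.474, -0.1321, 0.0151]
ee_rot: [-3.141, -0.0, -0.016]
ft_force: [-0.2, 0.5, 0.6]
opening: 0.0182
t: 6.95
eef_pos: [0.5404, 0.1522, 0.2107]
ee_rot: [3.138, -0.001, 0.89]
ft_force: [-0.3, -0.5, 0.9]
opening: 0.0848
[0.54038097 0.15216206 0.21072042] [ 3.13834852e+00 -9.06012832e-04  8.89967577e-01]
```

View pics/s3.png

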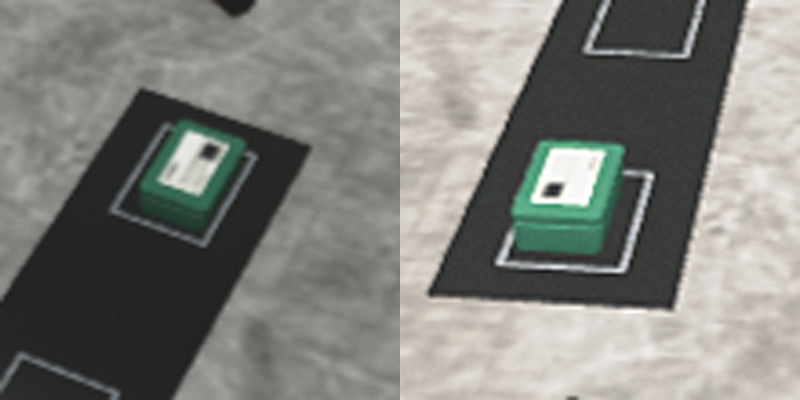

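The tin lies inside the far outline in both views. Now I move over the cage to see the catches from above.

```bash
python3 -m crank '[0,0,2,7, 2,-2,2,7, 2,-2,0,7, 2,-2,0,7, 2,-2,0,7, 2,-2,0,0, 2,-2,0,0, 0,0,0,0]'
python3 - <<'E'
from h import *
s=read_state();print(s["eef_pos"].tolist(),s["ee_rot"].tolist())
f=grab_frame("wrist");cv2.imwrite("pics/w2.png",f[:,:,::-1])
E
```

```text
t: 8.05
eef_pos: [0.6559, 0.0176, 0.2505]
ee_rot: [3.141, 0.005, 1.499]
ft_force: [-0.2, -0.5, 0.6]
opening: 0.0848
[0.6559267682359265, 0.017616378616415778, 0.25050594723807496] [3.141084798003068, 0.0048467462693095875, 1.4991101201446235]
```

View pics/w2.png

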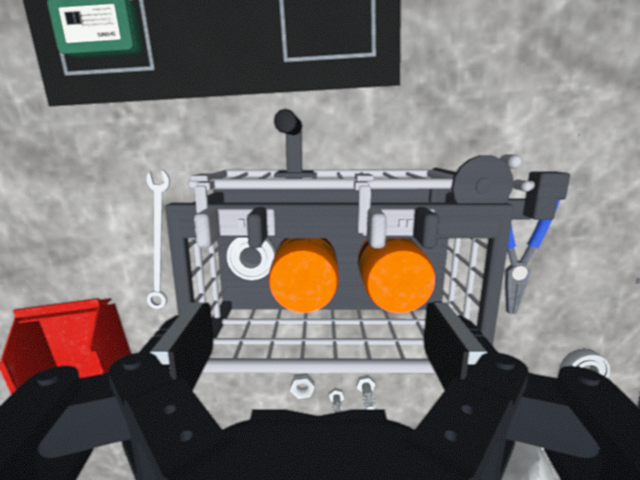

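The wrist view shows both catches cleanly: the hinge-side thumb at (377,230) with its lug at (428,228), and the free-side thumb at (202,230) with its lug at (258,228). The peg top is at (287,120) and the hinge disc at (484,180). I'll zoom once for precise edges.

```bash
python3 - <<'E'
import cv2
im=cv2.imread("pics/w2.png")[165:260,180:450]
im=cv2.resize(im,None,fx=2.9,fy=5.8,interpolation=cv2.INTER_CUBIC)
for k in range(0,270,20): cv2.putText(im,str(180+k),(int(k*2.9),10),0,.4,(0,0,255),1)
for k in range(0,95,10): cv2.putText(im,str(165+k),(0,int(k*5.8)+4),0,.4,(0,0,255),1)
cv2.imwrite("pics/w2c.png",im)
E
```

```text
(no output)
```

View pics/w2c.png

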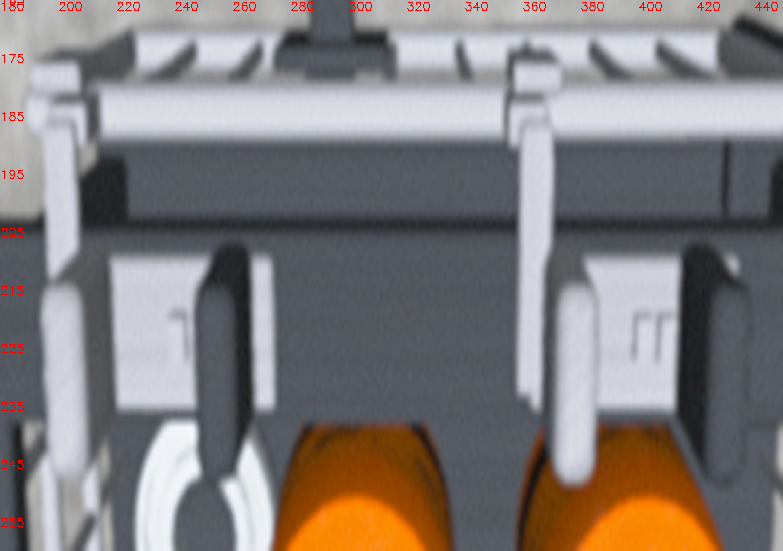

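The crop puts the tab top faces at free thumb (202,231), free lug (255,231), hinge thumb (378,231) and hinge lug (431,231), each about 15 px wide.

```bash
python3 - <<'E'
from h import *
p=[0.6559267682359265, 0.017616378616415778, 0.25050594723807496];r=[3.141084798003068, 0.0048467462693095875, 1.4991101201446235]
for l,uv,z in [("fth",(202.2,231),.162),("flug",(254.7,231),.162),("hth",(378.3,231.5),.162),("hlug",(431,231.3),.162),("hinge",(483,180),.124),("hinge132",(483,180),.132),("peg top",(288,121),.144),
("rail edge L",(185,204),.13),("rail edge R",(450,204),.13)]:
    print(l,(wbp(uv,z,p,r)[:2]*1000).round(1))
E
```

```text
fth [638.4 -58.7]
flug [640.8 -24. ]
hth [646.9  57.5]
hlug [649.1  92.2]
hinge [622.9 141.2]
hinge132 [621.8 137.7]
peg top [572.7   3. ]
rail edge L [624.3 -79.4]
rail edge R [638.  115.4]
```

```bash
python3 -m crank '[-0.3,2.5,0,0, -0.3,2.5,-2,0, -0.1,1.3,-2,0, 0,0,-1,0, 0,0,0,0, 0,0,0,0]' 7.2
```

```text
t: 8.85
eef_pos: [0.6447, 0.082, 0.1995]
ee_rot: [-3.141, 0.005, 1.496]
ft_force: [0.9, -0.2, 0.3]
opening: 0.0719
```

```bash
python3 -m crank '[0.3,0.1,-2,0.2, 0,0,-2,0, 0,0,-1,0, 0,0,-0.5,0, 0,0,0,0]'
```

```text
t: 9.48
eef_pos: [0.6479, 0.0818, 0.1403]
ee_rot: [-3.141, 0.005, 1.498]
ft_force: [-0.4, -0.3, 0.5]
opening: 0.0719
```

```bash
python3 -m crank '[0,0.1,0,0, 0,0,0,0, 0,0,0,0, 0,0,0,0]' 4; python3 -m crank '[0,0,0,0, 0,0,0,0, 0,0,0,0, 0,0,0,0]' 3.2
```

```text
t: 9.98
eef_pos: [0.6487, 0.0818, 0.1422]
ee_rot: [3.14, 0.007, 1.498]
ft_force: [0.8, -1.7, 0.4]
opening: 0.04
t: 10.48
eef_pos: [0.6489, 0.0818, 0.1427]
ee_rot: [3.139, 0.007, 1.498]
ft_force: [-1.0, -2.0, 1.2]
opening: 0.0315
```

```bash
python3 -m crank '[0,0,0,0, 0,0,0,0, 0,0,0,0]' 2.8
```

```text
t: 10.85
eef_pos: [0.649, 0.0831, 0.1431]
ee_rot: [3.139, 0.006, 1.499]
ft_force: [-0.3, 0.6, 1.2]
opening: 0.0285
```

```bash
python3 -m crank '[0,-0.2,0,0, 0,-0.2,0,0, 0,0,2,0, 0,0,3,0, -0.2,-4,1,0, -0.3,-4,0,0, -0.4,-3,0,0, 0,0,0,0, 0,0,0,0]' 7.2
python3 - <<'E'
from h import *
s=read_state();print(s["eef_pos"],s["ee_rot"])
f=grab_frame("wrist");cv2.imwrite("pics/w3.png",f[150:400,130:530,::-1])
E
```

```text
t: 11.98
eef_pos: [0.6426, -0.0337, 0.2156]
ee_rot: [3.127, 0.005, 1.499]
ft_force: [-0.6, 0.0, -0.5]
opening: 0.0718
[ 0.64259487 -0.03372124  0.2155751 ] [3.1266453  0.00466148 1.49934548]
```

View pics/w3.png

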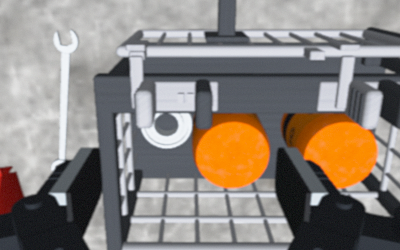

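The hinge catch's bolt is now clear of its keeper (keeper at (315,55), bolt at (345,75)), while the free one is still latched. I'll go down on the free catch.

```bash
python3 -m crank '[-0.2,-0.1,-3,0, 0,0,-2,0, 0,0,-1.5,0, 0,0,-0.8,0, 0,0,0,0]';python3 -m crank '[0,0,0,0, 0,0,0,0, 0,0,0,0, 0,0,0,0]' 4
```

```text
t: 12.65
eef_pos: [0.6418, -0.0311, 0.1414]
ee_rot: [3.124, 0.004, 1.504]
ft_force: [-0.9, -0.6, -0.8]
opening: 0.0719
t: 13.15
eef_pos: [0.643, -0.0329, 0.1441]
ee_rot: [3.121, 0.007, 1.503]
ft_force: [1.3, -2.1, 0.3]
opening: 0.0401
```

```bash
python3 -m crank '[0,0,0,0, 0,0,0,0, 0,0,0,0, 0,0,0,0]' 3.2;  python3 -m crank '[0,0,0,0, 0,0,0,0, 0,0,0,0]' 2.8
```

```text
t: 13.65
eef_pos: [0.6431, -0.034, 0.1445]
ee_rot: [3.12, 0.009, 1.503]
ft_force: [-0.3, -3.0, -0.6]
opening: 0.032
t: 14.02
eef_pos: [0.6431, -0.0348, 0.145]
ee_rot: [3.12, 0.011, 1.503]
ft_force: [-0.8, -2.3, 0.9]
opening: 0.029
```

```bash
python3 -m crank '[0,0,0,0, 0,0,0,0, 0,0,0,0]' 2.4
```

```text
t: 14.4
eef_pos: [0.6431, -0.0346, 0.1451]
ee_rot: [3.12, 0.011, 1.504]
ft_force: [-2.8, -2.2, 1.5]
opening: 0.0276
```

```bash
python3 -m crank '[0,0.2,0,0, 0,0,0,0, 0,0,3,0, 0,0,4,0, -2.5,1,0,0, -2.5,1,0,0, -2,1.4,0,0, 0,0,0,0, 0,0,0,0]' 6.5
```

```text
t: 15.52
eef_pos: [0.5725, 0.007, 0.2173]
ee_rot: [3.117, 0.002, 1.505]
ft_force: [-0.1, -0.7, -0.9]
opening: 0.065
```

```bash
python3 -m crank '[-0.1,-0.5,-4,0, 0,0,-4,0, 0,0,-2,0, 0,0,-1,0, 0,0,0,0]';python3 -m crank '[0,0,0,0, 0,0,0,0, 0,0,0,0, 0,0,0,0]' 2.5
```

```text
t: 16.15
eef_pos: [0.5754, 0.0003, 0.1057]
ee_rot: [3.113, 0.001, 1.504]
ft_force: [-0.1, -0.2, 0.4]
opening: 0.0646
t: 16.65
eef_pos: [0.578, 0.0001, 0.1094]
ee_rot: [3.106, 0.001, 1.504]
ft_force: [0.3, -0.6, 0.1]
opening: 0.0249
```

```bash
python3 -m crank '[-0.7,0,-0.4,0, 0,0,0,0]';python3 -m crank '[0,0,0,0, 0,0,0,0, 0,0,0,0]' 1.0
```

```text
t: 16.9
eef_pos: [0.5705, 0.0001, 0.1054]
ee_rot: [3.106, 0.001, 1.504]
ft_force: [-1.1, 0.2, 0.7]
opening: 0.0249
t: 17.27
eef_pos: [0.5709, 0.0011, 0.1058]
ee_rot: [3.105, -0.001, 1.503]
ft_force: [0.9, 1.5, -0.1]
opening: 0.0144
```

```bash
cat >> h.py <<'E'
H=np.array([.6264,.1429]);v0=np.array([-.0554,-.1414])
def peg(t): return H+Ro.from_euler("z",-t).as_matrix()[:2,:2]@v0
def plan(step=.1,n=8,tmax=1.6):
    s=read_state();p=s["eef_pos"][:2];d=p-H
    t=np.arctan2(v0[1],v0[0])-np.arctan2(d[1],d[0]); t=(t+np.pi)%(2*np.pi)-np.pi
    print("theta",round(t,3),"r",np.hypot(*d).round(4),"yaw err deg",round(np.degrees(s["ee_rot"][2]-(1.503-t)),1),"F",s["ft_force"].round(1),"z",s["eef_pos"][2].round(4),"op",s["opening"])
    for k in range(1,n+1):
        tt=min(t+k*step,tmax);q=peg(tt);print(round(tt,2),((q-p)*100).round(1));p=q
E
python3 -c "from h import *;plan()"
```

```text
theta -0.001 r 0.1523 yaw err deg -0.0 F [ 0.9  1.5 -0.1] z 0.1058 op 0.01436656128506848
0.1 [-1.4  0.7]
0.2 [-1.3  0.8]
0.3 [-1.2  0.9]
0.4 [-1.1  1. ]
0.5 [-1.   1.1]
0.6 [-0.9  1.2]
0.7 [-0.8  1.3]
0.8 [-0.7  1.4]
```

```bash
python3 -m crank '[-1.4,0.7,0,-5.7, -1.3,0.8,0,-5.7, -1.2,0.9,0,-5.7]'; python3 -c "from h import *;plan()"
```

```text
t: 17.65
eef_pos: [0.5316, 0.0237, 0.1058]
ee_rot: [3.104, 0.001, 1.195]
ft_force: [2.5, 1.9, -0.4]
opening: 0.0146
theta 0.298 r 0.1523 yaw err deg -0.6 F [ 2.5  1.9 -0.4] z 0.1058 op 0.014612403776118601
0.4 [-1.1  1. ]
0.5 [-1.   1.1]
0.6 [-0.9  1.2]
0.7 [-0.8  1.3]
0.8 [-0.7  1.4]
0.9 [-0.5  1.4]
1.0 [-0.4  1.5]
1.1 [-0.2  1.5]
```

```bash
python3 -m crank '[-1.1,1,0,-5.7, -1,1.1,0,-5.7, -0.9,1.2,0,-5.7, -0.8,1.3,0,-5.7]'; python3 -c "from h import *;plan()"
```

```text
t: 18.15
eef_pos: [0.4937, 0.0682, 0.1058]
ee_rot: [3.097, 0.003, 0.786]
ft_force: [1.3, 1.5, -0.6]
opening: 0.0148
theta 0.684 r 0.1522 yaw err deg -1.9 F [ 1.3  1.5 -0.6] z 0.1058 op 0.01477559379497445
0.78 [-0.6  1.4]
0.88 [-0.5  1.4]
0.98 [-0.4  1.5]
1.08 [-0.2  1.5]
1.18 [-0.1  1.5]
1.28 [0.1 1.5]
1.38 [0.2 1.5]
1.48 [0.4 1.5]
```

```bash
python3 -m crank '[-0.6,1.4,0,-5, -0.5,1.4,0,-5, -0.4,1.5,0,-5.4, -0.2,1.5,0,-5.7]'; python3 -c "from h import *;plan()"
```

```text
t: 18.65
eef_pos: [0.4752, 0.1263, 0.1058]
ee_rot: [3.097, 0.005, 0.405]
ft_force: [-0.3, 0.2, 1.2]
opening: 0.0145
theta 1.088 r 0.1522 yaw err deg -0.6 F [-0.3  0.2  1.2] z 0.1058 op 0.014480133157207083
1.19 [-0.1  1.5]
1.29 [0.1 1.5]
1.39 [0.2 1.5]
1.49 [0.4 1.5]
1.59 [0.5 1.4]
1.6 [0.1 0.2]
1.6 [0. 0.]
1.6 [0. 0.]
```

```bash
python3 -m crank '[-0.1,1.5,0,-5.7, 0.1,1.5,0,-5.7, 0.2,1.5,0,-5.7, 0.4,1.5,0,-5.7, 0.4,1.2,0,-4.5, 0,0,0,0, 0,0,0,0]'; python3 - <<'E'
from h import *
plan(n=1)
f=grab_frame("scene")[:,:,::-1]
cv2.imwrite("pics/s4.png",cv2.resize(f[150:390,170:490],(800,600),interpolation=cv2.INTER_CUBIC))
E
```

```text
t: 19.52
eef_pos: [0.4854, 0.1996, 0.1058]
ee_rot: [3.094, 0.005, -0.084]
ft_force: [-1.9, -0.5, -0.1]
opening: 0.0145
theta 1.579 r 0.152 yaw err deg -0.4 F [-1.9 -0.5 -0.1] z 0.1058 op 0.014451527973319746
1.6 [0.1 0.3]
```

View pics/s4.png

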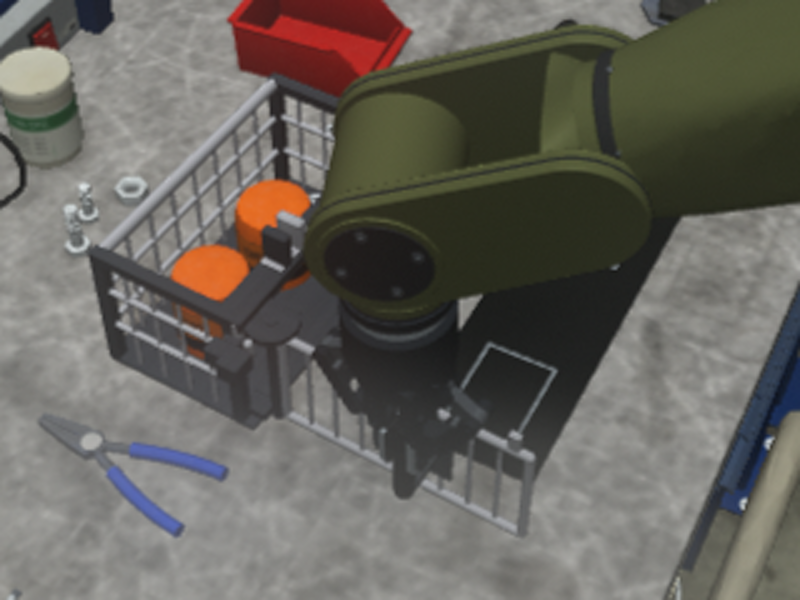

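The gate stands square to the cage front, held by the peg, with its free end at about (525,490). The pliers haven't moved. I'm handing in.

```bash
python3 -c "
from station import *
hand_in();s=read_state();print(s['t'],s['eef_pos'],s['opening'])"
```

```text
the job is handed in; nothing more can be done
the job is handed in; nothing more can be done
```

The filter cage is open, and the arm is holding the gate at about 1.58 rad, almost exactly square to the cage front. I handed the job in at about 19.6 s of the 64 s allowed.

- **Tin:** I pushed it along the mat without gripping or lifting it. Two camera views then showed it inside the far outline.
- **Catches:** I squeezed the one next to the hinge first, then the one towards the free end. The fingers stopped at 28.5 mm and 27.6 mm, slightly below the 30 mm expected for a full squeeze. I saw the first bolt clear of the gate in a picture. I did not photograph the second, but the gate then opened freely.
- **Gate:** I swung it by the peg past the detent, with wrist forces of only a few newtons in the readings. The last picture shows it wide open with the peg still gripped.
- **Pliers and spanner:** the pliers lie where they were in the last picture. The arm hid the spanner and the tin in that view. Earlier pictures showed both in place, and I did not go near them afterwards.

No check failed. The state could not be read after handing in, so there is no reading from the final second.

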